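# Set the fence of an eyelet press and nip up its thumbscrew

## Task

On the eyelet press, slide the fence gently up until the steel gauge block lying on the press base is held flush between the fence and the anvil. Then tighten the fence's knurled thumbscrew (clockwise) until it seats: stop as soon as you feel the resistance clearly rise, snug but not over-tightened. Leave the gauge block in place against the anvil and everything else where it is.

Things in the scene. Friction and masses are not known exactly. Their poses are not given: they have to be found in the camera images.
- press: green bench eyelet press, fixed. Origin on the table; y axis along the base from fence to anvil and column. Base 130 (x) x 330 mm (y -180 to +150), top face at z 25 mm. Anvil 50 x 36 mm, 30 mm high on the base, y +2 to +38; ram above it from z 100 mm up; column 50 x 45 mm at y +118; head 50 mm thick at z 200 to 250 mm, y -5 to +145
- guide: aluminium fence carriage on the press base (press x 0, z 25 mm, same axes), slides along press y only, about 6 N friction, stays where left. Origin under its plate, 56 x 100 (y -55 to +45) x 10 mm. Fence 90 (x) x 10 x 32 mm high at y +35 to +45, working face at y +45; thumbscrew at y -30. Origin is at press y -68 mm when fence, gauge block and anvil touch; starts 17 to 42 mm short
- knob_point (a point): on the thumbscrew's vertical axis at the height to grip, 63 mm above the table; moves with the carriage (axes as the press), does not turn with the screw. Knurled steel head 27.6 mm across, from 14 mm below to 12 mm above this point, on a collar 20 mm across; carriage plate top is 28 mm below. Nothing else rises above the plate within 60 mm of the axis
- screw_top (a point): centre of the screw head's top face. Clockwise from above tightens: light drag of about 0.06 N m for an unknown 1.2 to 2.6 rad, then it seats on a spring washer: torque steps to about 0.12 and climbs 0.8 N m per rad. Let go, it springs back to about 0.15 rad past seating and stays. Snug: 0.25 to 0.45 N m at the fingers; over-tightened: above 0.6 N m (0.6 rad past seating)
- fence_face (a point): centre of the fence's working face, 37 mm above the table, 75 mm ahead (press +y) of the thumbscrew's axis
- anvil_face (a point): point on the middle of the anvil's face that looks to the fence, 37 mm above the table
- gauge: loose steel gauge block, 40 (press x) x 25 (press y) x 20 mm high, 157 g, lying flat on the press base between fence and anvil, 1 to 6 mm short of the anvil; origin under its centre (touching the anvil: y -10.5 mm in the press frame)
- clamp_nut: clamp nut in the slot under the carriage, out of sight: 6.0 mm below the carriage's origin while the screw is loose, drawn up 0.5 mm per rad once it has seated. Its measured position is too coarse to show the seating; that must be felt
- spare_die: loose bystander: stepped steel die, 24 mm across, 30 mm tall, standing on the press base near the column; origin under its centre
- thin_gauge: loose bystander: thin steel block 40 x 12 x 20 mm lying on the table beside the press (not the one to use); origin under its centre
- eyelet_jar: loose bystander: glass jar with steel cap, 60 mm across, 75 mm tall; origin under its centre
- spool: loose bystander: wooden thread spool, 40 mm across, 56 mm tall; origin under its centre
- screwdriver: loose bystander: screwdriver lying on the table
- hammer: loose bystander: hammer lying on the table
- eyelet_dish: loose bystander: shallow steel bowl, 90 mm across, 30 mm tall; origin under its centre

How it is judged:
By the outcome, as a careful person would: the job done as asked, in the order asked, and still so for the second after the job is handed in, with the robot touching nothing.
It also fails if it takes over 61 s, if anything falls off the work surface, if the arm or the gripper's body presses on something with over 40 N, if the wrist force passes 120 N, or if a joint passes its speed limit or range.

## Robot

A 7-joint arm with a two-finger parallel gripper is mounted at the origin on the work surface. World frame = base frame: x ahead of the robot, y to its left, z up, the work surface at z = 0. Lengths are in m, angles in rad, forces in N, time in s.
With the tool pointing down it reaches from about 0.4 to 0.875 m from the base axis. Payload 6.5 kg.
Tool frame: the origin (TCP) lies between the finger pads; the fingertips stand 8 mm ahead of it and the grasp point (between the pads) lies 11 mm behind it; z points along the fingers, y is the direction in which the jaws open and shut (so a half turn about z gives the same grasp; the last joint's range is limited). The gripper opens to 85 mm and grips with 20 to 120 N. Pads are 22 mm wide; open, the fingers measure 114 mm over their backs; the gripper's body (76 mm by 85 mm) begins 54 mm behind the grasp point. The pads swing forward as they close: fully open they stand 13 mm farther back than shut.
Start: joints at [1.061, 0.536, -0.004, 1.538, 0.003, 1.067, -0.071], TCP at [0.279, -0.587, 0.2] pointing down, gripper open.
Joint ranges: [-2.7, 2.7], [-0.37, 2.16], [-1.27, 1.26], [0.24, 2.4], [-1.31, 4.45], [0.19, 1.91], [-2.76, 2.76]. Speed limits (rad/s): [2.39, 2.39, 3.14, 3.14, 3.14, 3.14, 3.14].

## Interface

Orientations are given as a unit quaternion [w, x, y, z].
In Python, from workcell import r gives the robot as it stands.
- The arm moves only by the tool drive_tool, never from a script. Its argument "steps" is a list of rows, each an object with "linear": the shift along the world's x, y, z in m, a list of three; "rot": the turn, a rotation vector about the world's x, y, z in rad, a list of three; "gripper": the opening, from -1 (shut) to 1 (fully open), so that 0 is half open. A call has 1 to 8 rows; each row shifts and turns the commanded pose from where the row before left it; what a row does not reach is not made up. A row lasts 1/12 s, in which the tool goes at most 41.7 mm and 7.16 degrees, less where a joint would pass 70% of its speed; a pose out of reach is approached as far as the arm can. A call with a gripper value outside its range is refused whole. The fingers move at their own pace and stop on an object; "squeeze" is the grip in N (left out, the last holds). Time passes only in rows, so rows that do not move let the fingers close. It gives the time, the measured TCP pose, the force and the opening at its end, in the units of the state.
- r.state(): the state, without advancing time (a new reading comes with each control period).
- r.read_camera(name): name is "scene" or "top"; returns a dict with "img" (400x640x3 uint8, blue, green, red), "camera_matrix" (3x3 intrinsics, pixels), "extrinsics" (4x4, takes a point from camera to world coordinates). Camera axes: x right, y down, z forward; pixel columns grow to the right and rows downward; lengths in m; the calibration is good to about 2 mm. A picture is of the moment at which its call begins. There is no depth.
- r.sign_off(): hands the job in, once; it reports no verdict.
The state is a dict: "clock": time; "q": joint angles; "qd": joint speeds; "effort": joint torques, N m; "position": TCP position; "orientation": TCP orientation; "force": force on the tool from outside, world axes, zero at the start; "moment": the same for the moment, N m; "width": opening from 0.0 (shut) to 1.0 (fully open).
Only numpy, scipy, OpenCV 4.12 (cv2) and the standard library are available. Lean on these libraries where they do the work, as an engineer would, in place of code of your own. Each camera call takes 0.05 s, during which the arm holds its last target.

## Working session

There is one attempt and no reset: what is moved stays moved. The work goes in short steps, Python scripts to look and compute and a tool call to move; the robot and the scene stay as the last step left them, time stands still between calls to the robot, and variables do not carry over. Pictures are saved under pics/ and viewed, and the job is handed in when it is done.

Besides the shell and the picture viewer there is one more tool, called after "Emit:" as a command line: name --argument value ..., lists and objects as JSON in quotes. drive_tool: Moves the arm, as the interface text tells. Its arguments: {"type":"object","properties":{"steps":{"type":"array"},"squeeze":{"type":"number"}},"required":["steps"]}

```bash
mkdir -p pics
python3 - <<'E'
from workcell import r
import cv2,numpy as np
print(r.state())
for n in("scene","top"):
    c=r.read_camera(n);cv2.imwrite(f"pics/{n}0.png",c["img"]);np.savez(f"{n}_cal.npz",K=c["camera_matrix"],E=c["extrinsics"])
    print(n,c["camera_matrix"],c["extrinsics"])
E
```

```text
{'clock': 0.0, 'q': array([ 1.06079547,  0.53720686, -0.00445465,  1.53886167,  0.0025648 ,
        1.06732551, -0.07119328]), 'qd': array([ 1.23889357e-03,  7.13119261e-04,  4.68568968e-04,  2.94802550e-05,
       -2.27798581e-04, -5.99256496e-05, -6.60091337e-04]), 'effort': array([-1.31412212e-04, -5.83415401e+01,  1.04854580e+00, -2.59105521e+01,
        1.23010803e-02,  9.68335691e-03, -4.41841763e-08]), 'position': array([ 0.27879261, -0.58640243,  0.19899109]), 'orientation': array([-8.64597275e-04,  9.75472266e-01,  2.20120541e-01, -2.42525824e-04]), 'force': array([-0.31221072, -1.1924488 ,  0.14082922]), 'moment': array([-0.00248377,  0.01747604,  0.06471875]), 'width': 1.000469308663114}
scene [[394.94127739   0.         321.15688581]
 [  0.         394.94127739 199.55609234]
 [  0.           0.           1.        ]] [[ 0.47788453  0.6102442  -0.63184523  1.29642179]
 [ 0.87837053 -0.32413255  0.35128805 -0.39913025]
 [ 0.00956989 -0.72286936 -0.69091845  0.90289121]
 [ 0.          0.          0.          1.        ]]
top [[437.84296945   0.         317.97236436]
 [  0.         437.84296945 189.74032468]
 [  0.           0.           1.        ]] [[-1.39690494e-02 -9.78308209e-01  2.06683123e-01  3.08174805e-01]
 [-9.99901679e-01  1.34142788e-02 -4.08536916e-03  4.30326194e-02]
 [ 1.22424514e-03 -2.06719870e-01 -9.78399405e-01  1.27867324e+00]
 [ 0.00000000e+00  0.00000000e+00  0.00000000e+00  1.00000000e+00]]
```

View pics/scene0.png

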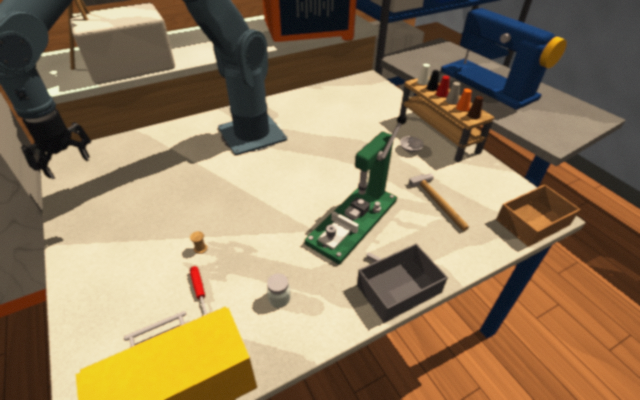

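View pics/top0.png

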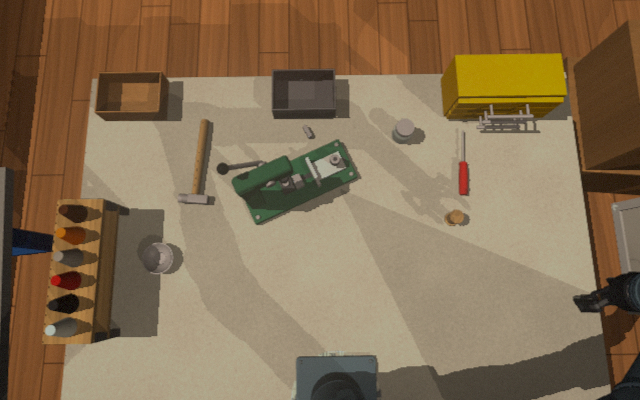

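Run:
```python
import cv2
a=cv2.imread("pics/top0.png")[130:230,220:370];cv2.imwrite("pics/topc.png",cv2.resize(a,None,fx=5.3,fy=5.3,interpolation=cv2.INTER_CUBIC))
a=cv2.imread("pics/scene0.png")[125:265,295:405];cv2.imwrite("pics/scenec.png",cv2.resize(a,None,fx=4.2,fy=4.2,interpolation=cv2.INTER_CUBIC))
```

```text
(no output)
```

View pics/topc.png

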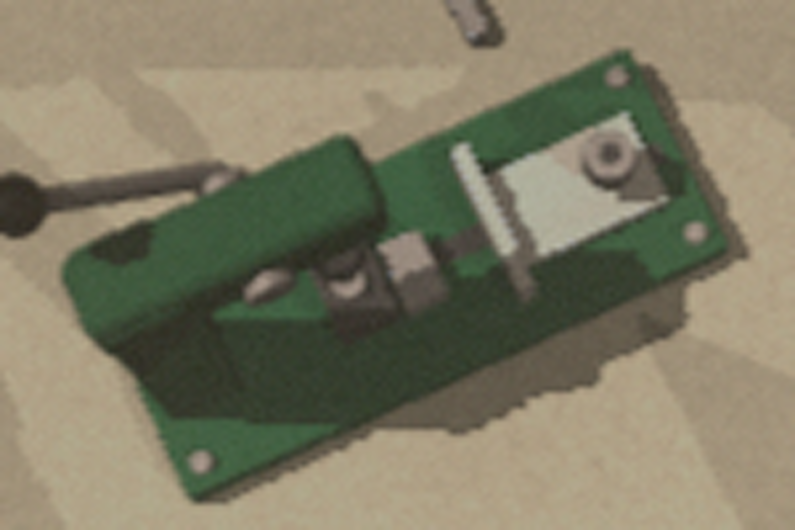

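View pics/scenec.png

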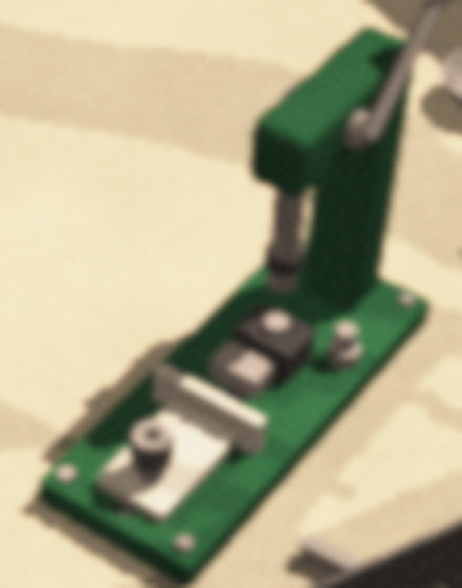

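```bash
cat > h.py <<'E'
import numpy as np
from scipy.optimize import least_squares
cal={n:(np.load(f"{n}_cal.npz")["K"],np.load(f"{n}_cal.npz")["E"]) for n in("scene","top")}
def proj(n,p):
    K,E=cal[n];q=(np.atleast_2d(p)-E[:3,3])@E[:3,:3];q=q@K.T;return q[:,:2]/q[:,2:]
def plane(n,uv,z):
    K,E=cal[n];d=E[:3,:3]@np.linalg.inv(K)@np.array([*uv,1.]);return E[:3,3]+d*(z-E[2,3])/d[2]
def tri(a,b):
    return least_squares(lambda p:np.r_[proj("top",p)[0]-a,proj("scene",p)[0]-b],[.5,0,.05])
def tc(c,o=(220,130),s=5.3): return (np.array(c)+.5)/s-.5+np.array(o)
def sc(c,o=(295,125),s=4.2): return (np.array(c)+.5)/s-.5+np.array(o)
E
python3 - <<'E'
from h import *
for c in[(628,52),(728,242),(195,490)]: print("cornertop",plane("top",tc(c),.025))
A,B,C=[plane("top",tc(c),.025) for c in[(628,52),(728,242),(195,490)]]
print(np.linalg.norm(A-B),np.linalg.norm(B-C))
for c in[(44,492),(186,580),(427,308)]: print("cornerscene",plane("scene",sc(c),.025))
for c,z in[((617,77),.028),((695,232),.028),((201,461),.028)]: print("bolt t",plane("top",tc(c),z))
for c,z in[((66,472),.028),((184,541),.028),((407,299),.028)]: print("bolt s",plane("scene",sc(c),z))
t=tri(tc((608,153)),sc((152,434)));print("screw",t.x,t.fun)
print(plane("top",tc((608,153)),.075),plane("scene",sc((152,434)),.075))
E
```

```text
cornertop [ 0.72648016 -0.02468049  0.025     ]
cornertop [ 0.61506702 -0.07769362  0.025     ]
cornertop [0.48031678 0.21654353 0.025     ]
0.12338265967135541 0.3236249846748001
cornerscene [ 0.62698369 -0.07823882  0.025     ]
cornerscene [ 0.7379643  -0.03001448  0.025     ]
cornerscene [0.60116341 0.26577834 0.025     ]
bolt t [ 0.71081539 -0.01797646  0.028     ]
bolt t [ 0.62029656 -0.05926486  0.028     ]
bolt t [0.4957331  0.21310651 0.028     ]
bolt s [ 0.62033173 -0.05769652  0.028     ]
bolt s [ 0.7113473  -0.01608314  0.028     ]
bolt s [0.58804077 0.25587874 0.028     ]
screw [ 0.65335559 -0.00958983  0.07434079] [-0.11228006 -0.05345657 -0.12256361  0.010781  ]
[ 0.65300405 -0.00987792  0.075     ] [ 0.65399434 -0.00957412  0.075     ]
```

Emit:
drive_tool --steps '[{"linear":[0.0208,0.032,0],"rot":[0,0,0],"gripper":1},{"linear":[0.0208,0.032,0],"rot":[0,0,0],"gripper":1},{"linear":[0.0208,0.032,0],"rot":[0,0,0],"gripper":1},{"linear":[0.0208,0.032,0],"rot":[0,0,0],"gripper":1},{"linear":[0.0208,0.032,0],"rot":[0,0,0],"gripper":1},{"linear":[0.0208,0.032,0],"rot":[0,0,0],"gripper":1},{"linear":[0.0208,0.032,0],"rot":[0,0,0],"gripper":1},{"linear":[0.0208,0.032,0],"rot":[0,0,0],"gripper":1}]'

```text
clock: 0.77
position: [0.4459, -0.3292, 0.1997]
orientation: [-0.0, 0.975, 0.22, -0.0]
force: [0.3, -0.9, 0.6]
width: 0.999
```

Run:
```python
from workcell import r
print(r.state())
```

```text
{'clock': 0.7667, 'q': array([ 0.63078299,  0.37700017, -0.09670374,  1.79122062,  0.04300929,
        0.97591903, -0.61033895]), 'qd': array([-0.69101737, -0.05965003, -0.17038193,  0.0901032 ,  0.06869149,
       -0.03325842, -0.88288354]), 'effort': array([  4.77330744, -48.4823513 ,   0.33858745, -23.82755399,
        -0.07963724,   0.20921992,   1.19449016]), 'position': array([ 0.44592613, -0.32921505,  0.19968772]), 'orientation': array([-1.54883503e-04,  9.75485839e-01,  2.20062061e-01, -2.09644314e-04]), 'force': array([ 0.33872494, -0.85667314,  0.60521429]), 'moment': array([ 0.02848574, -0.053485  , -0.01837596]), 'width': 0.9991648059794231}
```

Emit:
drive_tool --steps '[{"linear":[0.0208,0.032,0],"rot":[0,0,0.12],"gripper":1},{"linear":[0.0208,0.032,0],"rot":[0,0,0.12],"gripper":1},{"linear":[0.0208,0.032,0],"rot":[0,0,0.12],"gripper":1},{"linear":[0.0208,0.032,0],"rot":[0,0,0.12],"gripper":1},{"linear":[0.0208,0.032,0],"rot":[0,0,0.12],"gripper":1},{"linear":[0.0208,0.032,0],"rot":[0,0,0.12],"gripper":1},{"linear":[0.0208,0.032,0],"rot":[0,0,0.12],"gripper":1},{"linear":[0.0208,0.032,0],"rot":[0,0,0.12],"gripper":1}]'

```text
clock: 1.43
position: [0.6123, -0.0735, 0.1996]
orientation: [-0.0, 0.762, 0.648, -0.0]
force: [-0.2, -0.3, 0.3]
width: 1.002
```

Emit:
drive_tool --steps '[{"linear":[0.0208,0.032,0],"rot":[0,0,0.12],"gripper":1},{"linear":[0.0206,0.032,0],"rot":[0,0,0.12],"gripper":1},{"linear":[0,0,0],"rot":[0,0,0.12],"gripper":1},{"linear":[0,0,0],"rot":[0,0,0.12],"gripper":1},{"linear":[0,0,0],"rot":[0,0,0.12],"gripper":1},{"linear":[0,0,0],"rot":[0,0,0.12],"gripper":1},{"linear":[0,0,0],"rot":[0,0,0.12],"gripper":1},{"linear":[0,0,0],"rot":[0,0,0.12],"gripper":1}]'

```text
clock: 2.1
position: [0.6529, -0.0112, 0.1993]
orientation: [-0.0, 0.376, 0.926, -0.0]
force: [-0.8, 0.1, 0.1]
width: 0.998
```

Emit:
drive_tool --steps '[{"linear":[0,0,0],"rot":[0,0,0.12],"gripper":1},{"linear":[0,0,0],"rot":[0,0,0.12],"gripper":1},{"linear":[0,0,0],"rot":[0,0,0.12],"gripper":1},{"linear":[0,0,0],"rot":[0,0,0.12],"gripper":1},{"linear":[0,0,0],"rot":[0,0,0.12],"gripper":1},{"linear":[0,0,0],"rot":[0,0,0.12],"gripper":1},{"linear":[0,0,0],"rot":[0,0,0.12],"gripper":1},{"linear":[0,0,0],"rot":[0,0,0.12],"gripper":1}]'

```text
clock: 2.77
position: [0.6529, -0.0113, 0.1994]
orientation: [-0.0, -0.094, 0.996, -0.0]
force: [-1.2, -0.2, -1.3]
width: 1.0
```

Emit:
drive_tool --steps '[{"linear":[0,0,-0.03],"rot":[0,0,0.12],"gripper":1},{"linear":[0,0,-0.03],"rot":[0,0,0.12],"gripper":1},{"linear":[0,0,0],"rot":[0,0,0],"gripper":1},{"linear":[0,0,0],"rot":[0,0,0],"gripper":1}]'

```text
clock: 3.1
position: [0.6518, -0.0114, 0.1384]
orientation: [-0.002, -0.208, 0.978, 0.001]
force: [1.3, 0.3, 0.2]
width: 1.003
```

Run:
```python
from workcell import r
import cv2,numpy as np
s=r.state();print(s)
for n,(x,y,w,h),k in(("scene",(240,60,200,210),2.8),("top",(200,100,220,180),3)):
    c=r.read_camera(n);cv2.imwrite(f"pics/{n}1.png",cv2.resize(c["img"][y:y+h,x:x+w],None,fx=k,fy=k,interpolation=cv2.INTER_CUBIC))
```

```text
{'clock': 3.1, 'q': array([ 0.46614705,  0.75112588, -0.80652783,  1.54427332,  0.58296055,
        1.10446524,  1.5137063 ]), 'qd': array([-0.00706701, -0.04516374, -0.02408945, -0.04869683, -0.01013495,
        0.0007104 , -0.01565775]), 'effort': array([ 2.62114294e-01, -5.71081781e+01, -1.28050321e+01, -2.05808187e+01,
        1.47873382e-01, -3.24182783e-02,  3.12782368e-01]), 'position': array([ 0.65181867, -0.01141648,  0.13838453]), 'orientation': array([-1.96576652e-03, -2.07806062e-01,  9.78167895e-01,  5.87336640e-04]), 'force': array([1.27525936, 0.34743779, 0.15772622]), 'moment': array([ 0.01326236, -0.01780123, -0.01334164]), 'width': 1.002690595186745}
```

View pics/scene1.png

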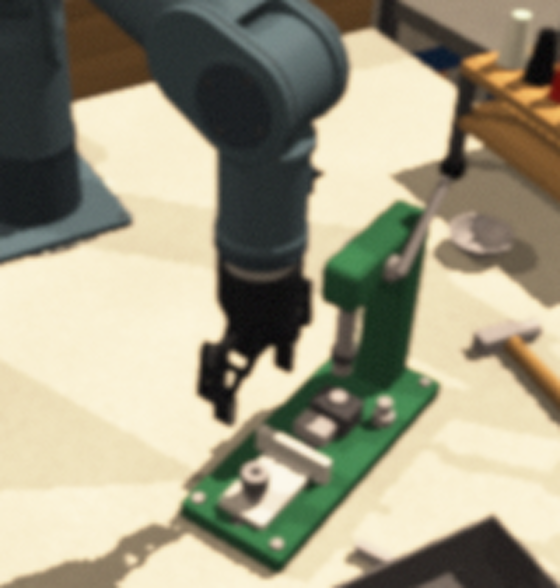

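View pics/top1.png

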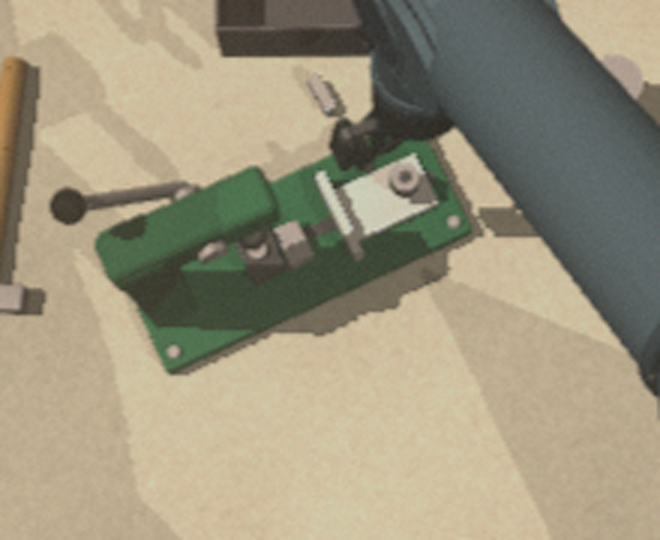

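Run:
```python
from h import *
for p in[(.652,-.0114,.138),(.652,-.0114,.22)]:
  print((proj("top",p)-[200,100])*3,(proj("scene",p)-[240,60])*2.8)
```

```text
[[407.27151343 157.15590834]] [[253.33274075 425.82018031]]
[[411.25711454 128.92288948]] [[255.64372584 363.20977274]]
```

Emit:
drive_tool --steps '[{"linear":[0.001,0.001,-0.03],"rot":[0,0,0],"gripper":1},{"linear":[0,0,-0.03],"rot":[0,0,0],"gripper":1},{"linear":[0,0,-0.015],"rot":[0,0,0],"gripper":1},{"linear":[0,0,-0.01],"rot":[0,0,0],"gripper":1},{"linear":[0,0,0],"rot":[0,0,0],"gripper":1},{"linear":[0,0,0],"rot":[0,0,0],"gripper":1}]'

```text
clock: 3.7
position: [0.6551, -0.0097, 0.0561]
orientation: [0.001, -0.209, 0.978, -0.0]
force: [-0.0, 0.4, 0.4]
width: 1.0
```

Run:
```python
from workcell import r
import cv2,numpy as np
s=r.state();print(s)
for n,(x,y,w,h),k in(("scene",(290,120,110,140),4.2),):
    c=r.read_camera(n);cv2.imwrite(f"pics/{n}2.png",cv2.resize(c["img"][y:y+h,x:x+w],None,fx=k,fy=k,interpolation=cv2.INTER_CUBIC))
```

```text
{'clock': 3.7, 'q': array([ 0.42985072,  0.84693092, -0.74772051,  1.58501424,  0.66209136,
        0.97658088,  1.46090697]), 'qd': array([ 5.75064255e-03, -1.70247977e-02, -1.25062710e-02, -1.33016427e-02,
       -4.43774937e-04,  6.19385976e-05,  2.91956130e-03]), 'effort': array([ 3.84504476e-02, -6.08593869e+01, -1.32966006e+01, -1.86574423e+01,
        3.62893695e-02,  6.63429513e-03, -3.08390544e-02]), 'position': array([ 0.6551356 , -0.00971799,  0.05612892]), 'orientation': array([ 7.16045901e-04, -2.09273255e-01,  9.77856938e-01, -1.89724975e-05]), 'force': array([-0.02048462,  0.44362403,  0.42956379]), 'moment': array([-0.06521995, -0.05174384,  0.0031006 ]), 'width': 0.9997430280432913}
```

View pics/scene2.png

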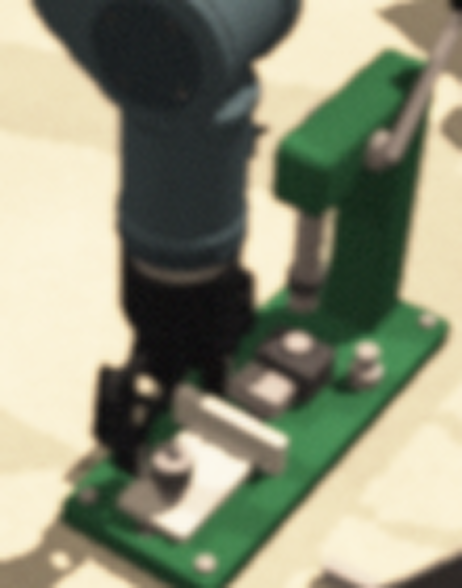

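Run:
```python
from h import *
j=np.array([-.414,.91,0])
for p in[(.655,-.0097,.056)]:
  p=np.array(p)
  for q in (p,p+[0,0,.02],p+.043*j,p-.043*j,p-.043*j+[0,0,.01],p+.043*j+[0,0,.01],np.array([.653,-.010,.063]),[.653,-.010,.075]):
   print((proj("scene",q)-[290,120])*4.2)
```

```text
[[171.22924145 473.25713832]]
[[172.01542519 453.44495208]]
[[207.58715094 436.3404947 ]]
[[133.22242382 511.84802985]]
[[133.38226038 502.02180593]]
[[208.18862735 426.48763843]]
[[169.66019581 464.58370132]]
[[170.11945921 452.65161972]]
```

Run:
```python
from workcell import r
import cv2,numpy as np
for n,(x,y,w,h),k in(("scene",(300,180,70,75),8),("top",(280,100,100,100),6)):
    c=r.read_camera(n);cv2.imwrite(f"pics/{n}3.png",cv2.resize(c["img"][y:y+h,x:x+w],None,fx=k,fy=k,interpolation=cv2.INTER_CUBIC))
```

```text
(no output)
```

View pics/scene3.png

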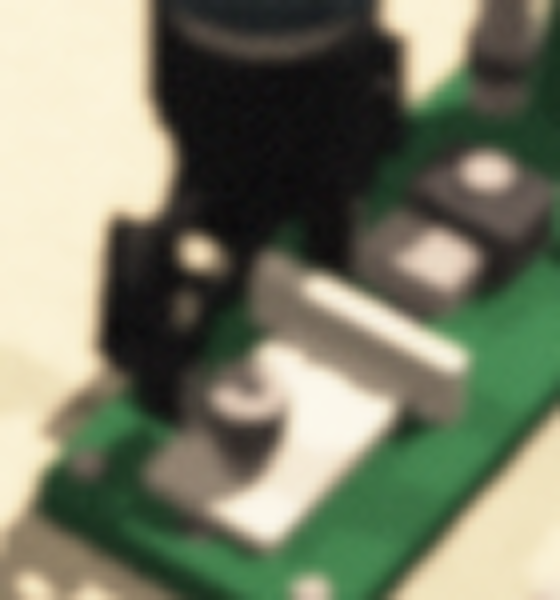

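View pics/top3.png

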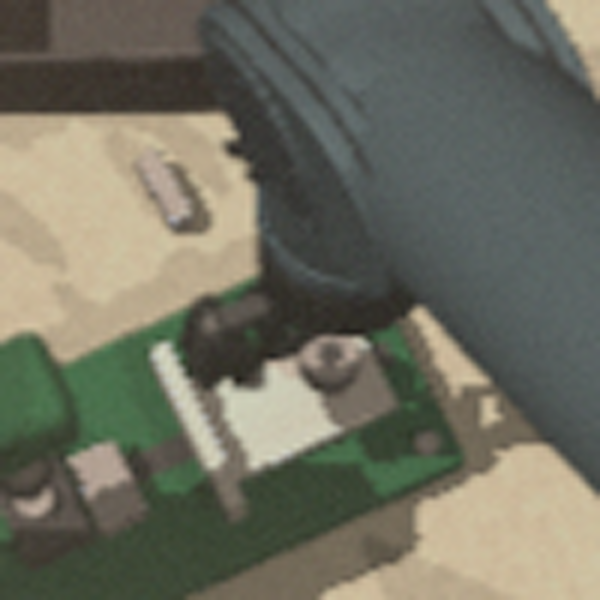

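Run:
```python
from h import *
for z in(.05,.06,.07,.08,.09,.1):
  a=plane("top",np.array([245,380])/6+[280,100],z);b=plane("scene",np.array([165,405])/8+[300,180],z)
  t=np.array([.655,-.0097,0]);x=np.array([.91,.414,0]);y=np.array([-.414,.91,0])
  print(z,(a-t)@x,(a-t)@y,(b-t)@x,(b-t)@y)
```

```text
0.05 0.007638439763868819 0.03847739142326366 -0.03088505938785873 -0.007041933427520585
0.06 0.005185240227429019 0.039723409629423764 -0.025569554230918667 -0.01422794042060778
0.07 0.0027320406909891147 0.04096942783558391 -0.0202540490739785 -0.02141394741369502
0.08 0.00027884115454941336 0.04221544604174397 -0.014938543917038461 -0.028599954406782264
0.09 -0.0021743583818904823 0.04346146424790413 -0.009623038760098299 -0.035785961399869504
0.1 -0.00462755791833018 0.04470748245406418 -0.004307533603158158 -0.04297196839295679
```

Run:
```python
from h import *
import cv2
im=cv2.imread("pics/scene0.png");t=cv2.imread("pics/top0.png")
k=8
p=np.array([.279,-.5865,.2]);j=np.array([.43,-.903,0])
a=cv2.resize(im[100:190,10:105],None,fx=k,fy=k,interpolation=cv2.INTER_CUBIC)
for off,col in((0,(0,0,255)),(.0425,(0,255,0)),(-.0425,(0,255,0)),(.057,(255,0,0)),(-.057,(255,0,0))):
  for dz in((0,-.008,.005,.04)):
    u=(proj("scene",p+off*j+[0,0,dz])[0]-[10,100]+.5)*k;print(off,dz,u)
    cv2.circle(a,tuple(int(v) for v in u),4,col,-1)
cv2.imwrite("pics/s0g.png",a[:600,:760])
```

```text
0 0 [538.33156771 645.7101696 ]
0 -0.008 [548.22077296 663.61572179]
0 0.005 [532.098403   634.42430249]
0 0.04 [487.30121779 553.31380694]
0.0425 0 [415.12719867 713.81204546]
0.0425 -0.008 [425.90648333 731.78635612]
0.0425 0.005 [408.33163444 702.48053447]
0.0425 0.04 [359.46106033 620.98951639]
-0.0425 0 [655.86595391 580.74240717]
-0.0425 -0.008 [664.93450228 598.5665032 ]
-0.0425 0.005 [650.15115856 569.51006249]
-0.0425 0.04 [609.10466593 488.83379587]
0.057 0 [371.72167467 737.80468168]
0.057 -0.008 [382.82181073 755.79916337]
0.057 0.005 [364.72333505 726.45964109]
0.057 0.04 [314.38306393 644.85279572]
-0.057 0 [694.73803111 559.25565798]
-0.057 -0.008 [703.54128119 577.04940478]
-0.057 0.005 [689.19077694 548.0431586 ]
-0.057 0.04 [649.35573772 467.52578207]
```

View pics/s0g.png

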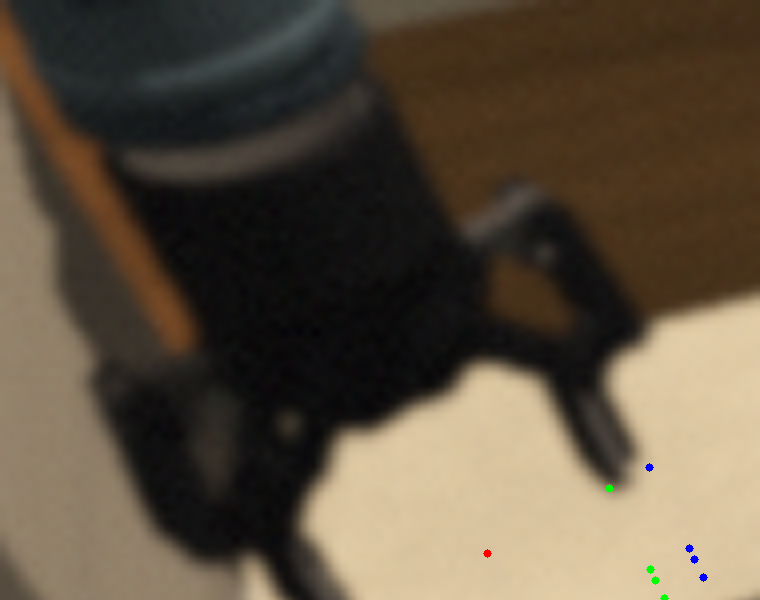

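Emit:
drive_tool --steps '[{"linear":[0,0,0],"rot":[0,0,0],"gripper":0.1},{"linear":[0,0,0],"rot":[0,0,0],"gripper":0.1},{"linear":[0,0,0],"rot":[0,0,0],"gripper":0.1},{"linear":[0,0,0],"rot":[0,0,0],"gripper":0.1},{"linear":[0,0,0],"rot":[0,0,0],"gripper":0.1},{"linear":[0,0,0],"rot":[0,0,0],"gripper":0.1}]'

```text
clock: 4.35
position: [0.6543, -0.01, 0.0549]
orientation: [0.0, -0.21, 0.978, 0.0]
force: [0.1, -0.5, 0.2]
width: 0.551
```

```bash
cat > look.py <<'E'
from workcell import r
import cv2,sys
i=sys.argv[1]
o=[]
for n,(x,y,w,h),k in(("scene",(295,170,80,90),6),("top",(290,125,70,90),6)):
    c=r.read_camera(n);cv2.imwrite(f"pics/{n}_raw{i}.png",c["img"]);o.append(cv2.resize(c["img"][y:y+h,x:x+w],None,fx=5,fy=5,interpolation=cv2.INTER_CUBIC))
cv2.imwrite(f"pics/both{i}.png",cv2.hconcat(o))
s=r.state()
for k in("clock","position","force","moment","width"):print(k,s[k])
E
python3 look.py 4
```

```text
clock 4.45
position [ 0.65427322 -0.01004307  0.05485856]
force [-0.02564818  0.57983057  0.31547175]
moment [-0.00013917 -0.03746785  0.0588923 ]
width 0.5515190999310537
```

View pics/both4.png

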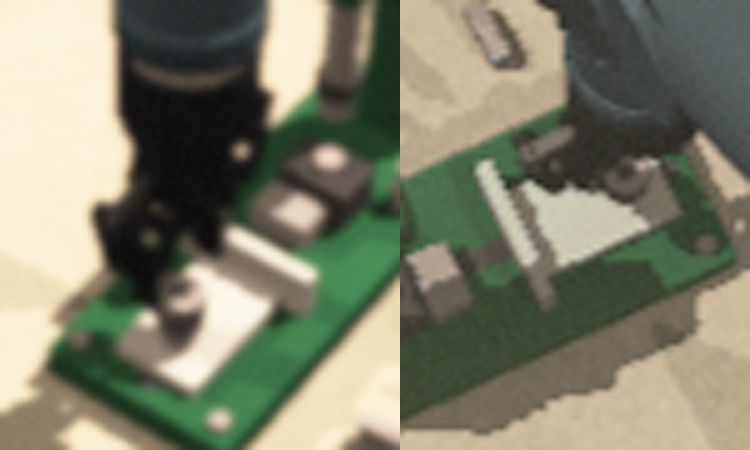

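Emit:
drive_tool --steps '[{"linear":[0,0,-0.004],"rot":[0,0,0],"gripper":0.1},{"linear":[0,0,-0.003],"rot":[0,0,0],"gripper":0.1},{"linear":[0,0,-0.003],"rot":[0,0,0],"gripper":0.1},{"linear":[0,0,0],"rot":[0,0,0],"gripper":0.1}]'

```text
clock: 4.78
position: [0.6536, -0.0102, 0.0439]
orientation: [-0.001, -0.21, 0.978, 0.0]
force: [-0.2, -0.5, -1.0]
width: 0.549
```

```bash
python3 look.py 5
```

```text
clock 4.8833
position [ 0.65408821 -0.00998828  0.04458413]
force [-0.31162804 -0.44295981  0.16033722]
moment [ 0.00542123 -0.04089197  0.02962048]
width 0.5507572215746191
```

View pics/both5.png

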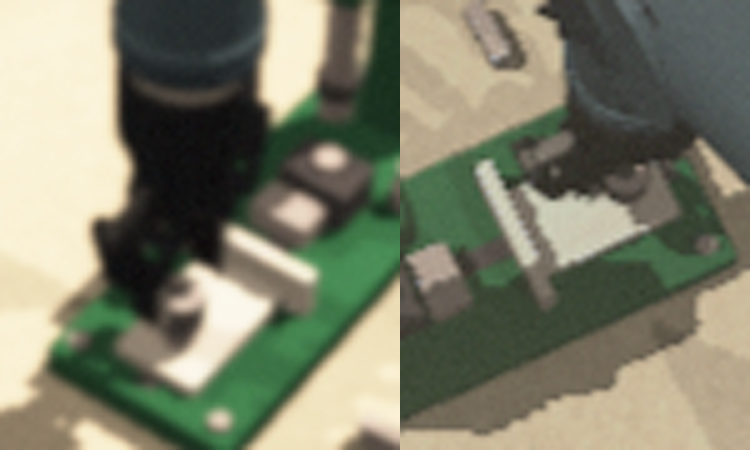

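Emit:
drive_tool --steps '[{"linear":[0,0,-0.002],"rot":[0,0,0],"gripper":0.1},{"linear":[0,0,-0.002],"rot":[0,0,0],"gripper":0.1},{"linear":[0,0,0],"rot":[0,0,0],"gripper":0.1}]'

```text
clock: 5.13
position: [0.6541, -0.0101, 0.0405]
orientation: [-0.0, -0.21, 0.978, 0.0]
force: [0.1, -0.2, 0.7]
width: 0.551
```

Emit:
drive_tool --steps '[{"linear":[0,0,-0.002],"rot":[0,0,0],"gripper":0.1},{"linear":[0,0,-0.002],"rot":[0,0,0],"gripper":0.1},{"linear":[0,0,0],"rot":[0,0,0],"gripper":0.1}]'

```text
clock: 5.38
position: [0.654, -0.0101, 0.0364]
orientation: [-0.0, -0.21, 0.978, 0.0]
force: [-0.7, -0.5, -0.2]
width: 0.55
```

```bash
python3 look.py 6
```

```text
clock 5.4833
position [ 0.6541845  -0.01003652  0.03676082]
force [-0.98245733 -0.41712227  0.00342313]
moment [-0.03345512  0.00872859 -0.02363382]
width 0.5476240123172237
```

View pics/both6.png

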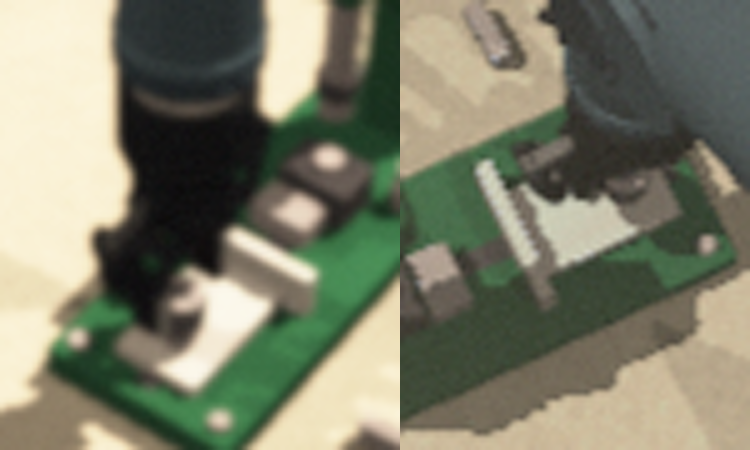

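Run:
```python
import cv2
im=cv2.imread("pics/scene0.png");t=cv2.imread("pics/top0.png")
a=cv2.resize(im[110:185,10:100],None,fx=6,fy=6,interpolation=cv2.INTER_CUBIC)
b=cv2.resize(t[265:340,565:640],None,fx=6,fy=6,interpolation=cv2.INTER_CUBIC)
cv2.imwrite("pics/g0.png",cv2.convertScaleAbs(cv2.vconcat([a[:450,:400],b[:450,:400]]) if 0 else cv2.hconcat([a,b])[:, :990],alpha=1.5)[:, :])
x=cv2.hconcat([a[:,:],b]);print(x.shape)
cv2.imwrite("pics/g0a.png",cv2.convertScaleAbs(a,alpha=1.6));cv2.imwrite("pics/g0b.png",cv2.convertScaleAbs(b,alpha=1.6))
```

```text
(450, 990, 3)
```

View pics/g0a.png

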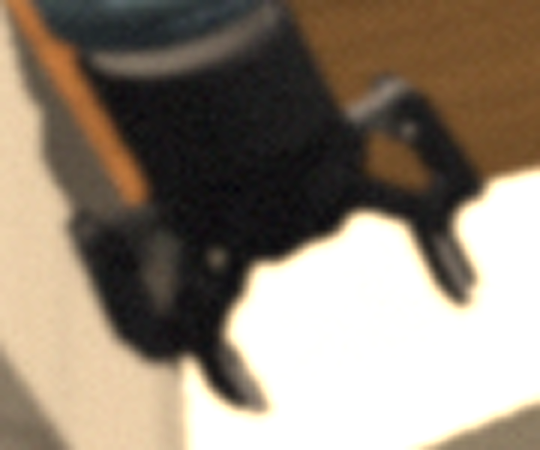

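View pics/g0b.png

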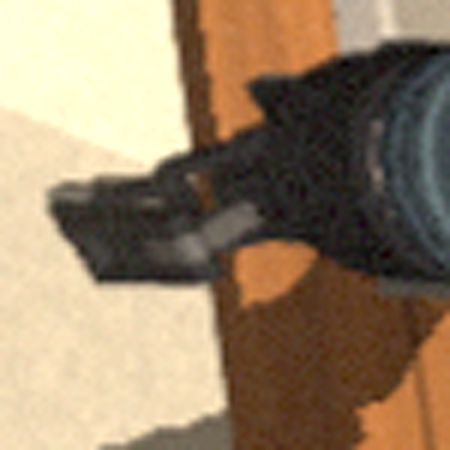

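Run:
```python
from h import *
t=tri((577.4,304.4),(87.1,159.4));print(t.x,t.fun)
d=t.x-[.279,-.5865,.2];print(d,d@[.43,-.903,0],d@[.903,.43,0])
```

```text
[ 0.25043423 -0.54958743  0.23944419] [-2.05316037 -0.17800418 -2.35452408 -0.56408778]
[-0.02856577  0.03691257  0.03944419] -0.04561533061798088 -0.009922488335901303
```

Run:
```python
from h import *
import cv2
o=[]
T=np.array([.654,-.010,.0368]);x=np.array([.91,.414,0]);y=np.array([-.414,.91,0]);z=np.array([0,0,1])
for n,o0,(w,h) in(("scene",(305,195),(50,60)),("top",(300,140),(60,60))):
  im=cv2.imread(f"pics/{n}_raw6.png")[o0[1]:o0[1]+h,o0[0]:o0[0]+w];k=8
  a=cv2.convertScaleAbs(cv2.resize(im,None,fx=k,fy=k,interpolation=cv2.INTER_CUBIC),alpha=1.5,beta=15)
  for dz,col in((0.,(0,0,255)),(.034,(0,255,0))):
   for s in(1,-1):
    for dx in(-.011,.011):
     u=(proj(n,T+dx*x+s*.0235*y+dz*z)[0]-o0+.5)*k;cv2.circle(a,tuple(int(v) for v in u),3,col,-1)
  o.append(a)
cv2.imwrite("pics/ov6.png",cv2.hconcat(o))
```

```text
(no output)
```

View pics/ov6.png

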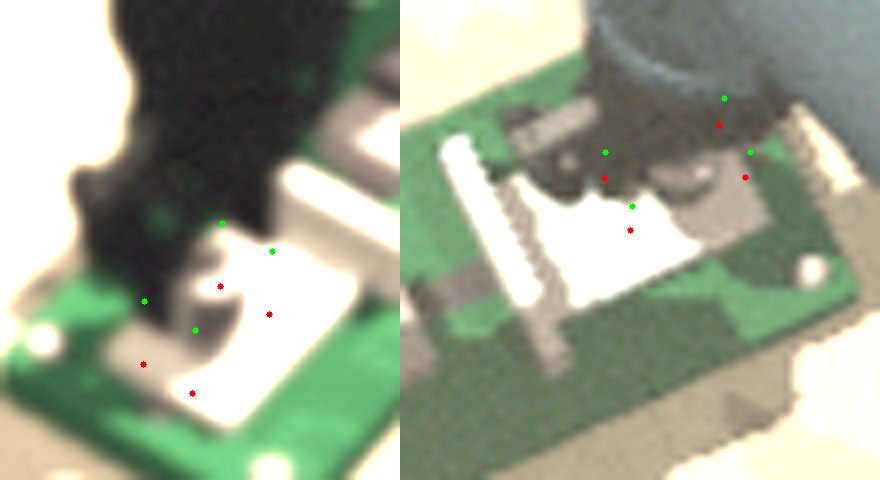

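Emit:
drive_tool --steps '[{"linear":[0,0,-0.004],"rot":[0,0,0],"gripper":0.1},{"linear":[0,0,-0.004],"rot":[0,0,0],"gripper":0.1},{"linear":[0,0,-0.003],"rot":[0,0,0],"gripper":0.1},{"linear":[0,0,0],"rot":[0,0,0],"gripper":0.1}]'

```text
clock: 5.82
position: [0.6536, -0.0102, 0.0249]
orientation: [-0.001, -0.21, 0.978, 0.0]
force: [-0.8, -0.1, -0.3]
width: 0.555
```

Emit:
drive_tool --steps '[{"linear":[0,0,-0.003],"rot":[0,0,0],"gripper":0.1},{"linear":[0,0,-0.003],"rot":[0,0,0],"gripper":0.1},{"linear":[0,0,-0.003],"rot":[0,0,0],"gripper":0.1},{"linear":[0,0,0],"rot":[0,0,0],"gripper":0.1}]'

```text
clock: 6.15
position: [0.6538, -0.0102, 0.0161]
orientation: [-0.0, -0.21, 0.978, 0.0]
force: [0.2, 0.6, -0.3]
width: 0.551
```

```bash
python3 look.py 7;  cat > ov.py <<'E'
from h import *
import cv2,sys
i=sys.argv[1];T=np.array([float(v) for v in sys.argv[2:5]]);hw=float(sys.argv[5])/2
o=[]
x=np.array([.91,.414,0]);y=np.array([-.414,.91,0]);z=np.array([0,0,1])
for n,o0,(w,h) in(("scene",(305,195),(50,60)),("top",(300,140),(50,60))):
  im=cv2.imread(f"pics/{n}_raw{i}.png")[o0[1]:o0[1]+h,o0[0]:o0[0]+w];k=8
  a=cv2.convertScaleAbs(cv2.resize(im,None,fx=k,fy=k,interpolation=cv2.INTER_CUBIC),alpha=1.5,beta=15)
  for dz,col in((.034,(0,255,0)),):
   for s in(1,-1):
    for dx in(-.011,.011):
     u=(proj(n,T+dx*x+s*hw*y+dz*z)[0]-o0+.5)*k;cv2.circle(a,tuple(int(v) for v in u),3,col,-1)
  o.append(a)
cv2.imwrite(f"pics/ov{i}.png",cv2.hconcat(o))
E
python3 ov.py 7 .654 -.010 .0168 .047
```

```text
clock 6.25
position [ 0.65416961 -0.01001462  0.01672481]
force [-1.18879641 -0.34642224 -0.05822796]
moment [ 0.04879702  0.01316011 -0.00939632]
width 0.5477354818547493
```

View pics/ov7.png

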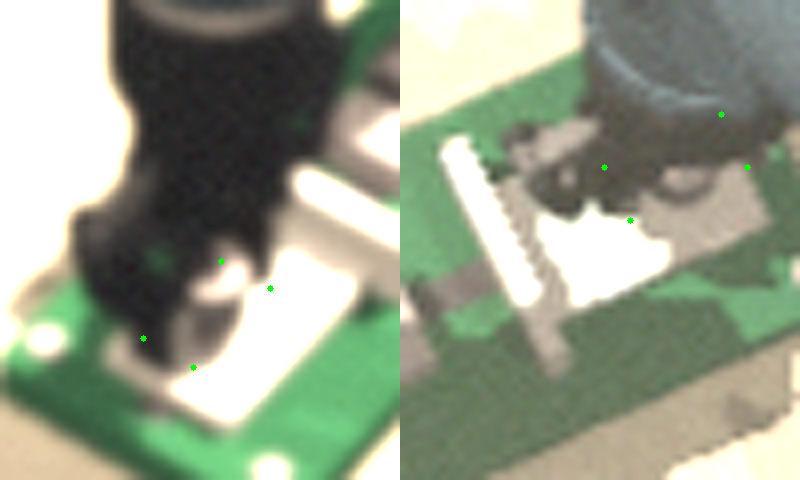

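Emit:
drive_tool --steps '[{"linear":[0,0,-0.002],"rot":[0,0,0],"gripper":0.1},{"linear":[0,0,0],"rot":[0,0,0],"gripper":-0.2},{"linear":[0,0,0],"rot":[0,0,0],"gripper":-0.25},{"linear":[0,0,0],"rot":[0,0,0],"gripper":-0.3},{"linear":[0,0,0],"rot":[0,0,0],"gripper":-0.4},{"linear":[0,0,0],"rot":[0,0,0],"gripper":-0.5},{"linear":[0,0,0],"rot":[0,0,0],"gripper":-0.6}]' --squeeze 20

```text
clock: 6.83
position: [0.6539, -0.0088, 0.0151]
orientation: [-0.0, -0.21, 0.978, 0.001]
force: [-4.1, 3.9, 4.5]
width: 0.316
```

```bash
python3 look.py 8; python3 ov.py 8 .654 -.010 .0148 .028
```

```text
clock 6.9333
position [ 0.65385976 -0.00879428  0.01510629]
force [-3.6467815   4.5249428   3.98877713]
moment [ 0.84934252  0.83673953 -0.02695546]
width 0.3145437566136811
```

View pics/ov8.png

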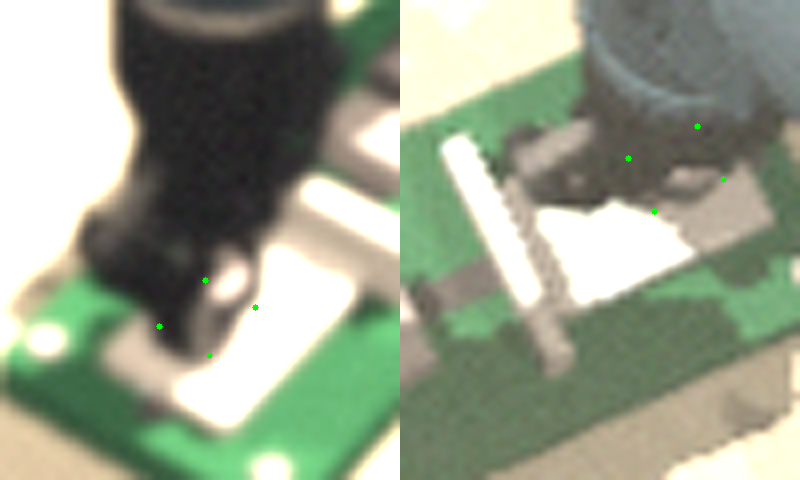

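Emit:
drive_tool --steps '[{"linear":[-0.00124,0.00273,0],"rot":[0,0,0],"gripper":-0.6},{"linear":[-0.00124,0.00273,0],"rot":[0,0,0],"gripper":-0.6},{"linear":[-0.00124,0.00273,0],"rot":[0,0,0],"gripper":-0.6},{"linear":[-0.00124,0.00273,0],"rot":[0,0,0],"gripper":-0.6},{"linear":[-0.00124,0.00273,0],"rot":[0,0,0],"gripper":-0.6}]' --squeeze 40

```text
clock: 7.35
position: [0.6502, -0.0007, 0.0152]
orientation: [0.001, -0.208, 0.978, -0.003]
force: [2.9, -6.4, 1.4]
width: 0.311
```

```bash
cat > st.py <<'E'
from workcell import r
import numpy as np
s=r.state();y=np.array([-.414,.91,0]);x=np.array([.91,.414,0])
o=np.array([.5975,.112,0]);p=s["position"]-o
q=s["orientation"]
print("t",s["clock"],"pressx,y",(p@x).round(4),(p@y).round(4),"z",p[2].round(4),"F x,y,z",(s["force"]@x).round(2),(s["force"]@y).round(2),s["force"][2].round(2),"M",s["moment"].round(3),"w",round(s["width"],3),"q",s["q"].round(2),"eff7",s["effort"][6].round(3),"yaw",(2*np.arctan2(q[2],q[1])).round(4))
E
python3 st.py
```

```text
t 7.35 pressx,y 0.0013 -0.1244 z 0.0152 F x,y,z -0.04 -6.99 1.42 M [-1.225 -0.587  0.117] w 0.311 q [ 0.4   0.89 -0.71  1.61  0.71  0.91  1.41] eff7 0.019 yaw 3.5609
```

Emit:
drive_tool --steps '[{"linear":[-0.00124,0.00273,0],"rot":[0,0,0],"gripper":-0.6},{"linear":[-0.00124,0.00273,0],"rot":[0,0,0],"gripper":-0.6},{"linear":[-0.00124,0.00273,0],"rot":[0,0,0],"gripper":-0.6},{"linear":[-0.00124,0.00273,0],"rot":[0,0,0],"gripper":-0.6},{"linear":[-0.00062,0.00137,0],"rot":[0,0,0],"gripper":-0.6}]'

```text
clock: 7.77
position: [0.6444, 0.012, 0.0152]
orientation: [0.001, -0.208, 0.978, -0.003]
force: [2.4, -5.2, 3.6]
width: 0.314
```

```bash
python3 st.py; python3 look.py 9
```

```text
t 7.7667 pressx,y 0.0012 -0.1104 z 0.0152 F x,y,z 0.07 -5.76 3.63 M [-1.202 -0.388  0.052] w 0.314 q [ 0.38  0.88 -0.71  1.63  0.71  0.9   1.38] eff7 -0.025 yaw 3.5612
clock 7.8667
position [0.64419146 0.01230042 0.01520299]
force [ 1.06981998 -4.20279165  2.54442417]
moment [-0.96211093 -0.28738833  0.06483709]
width 0.31310304458936455
```

View pics/both9.png

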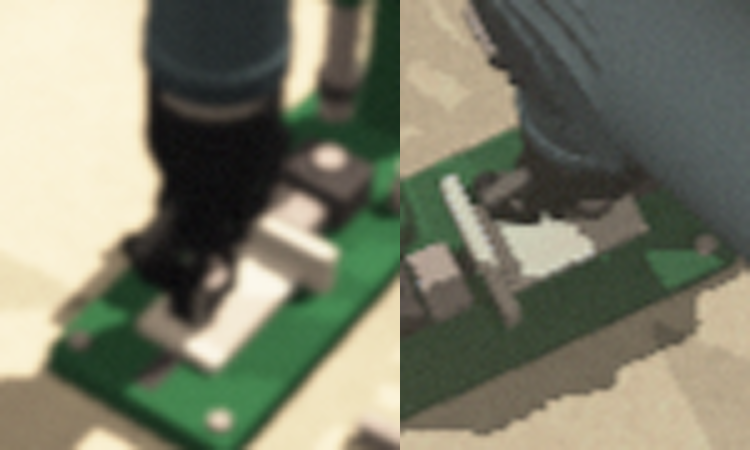

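Emit:
drive_tool --steps '[{"linear":[-0.0006,0.0014,0],"rot":[0,0,0],"gripper":-0.6},{"linear":[-0.0006,0.0014,0],"rot":[0,0,0],"gripper":-0.6},{"linear":[-0.0006,0.0014,0],"rot":[0,0,0],"gripper":-0.6},{"linear":[-0.0006,0.0014,0],"rot":[0,0,0],"gripper":-0.6}]'

```text
clock: 8.2
position: [0.642, 0.0171, 0.0152]
orientation: [0.001, -0.208, 0.978, -0.003]
force: [1.9, -6.8, 3.4]
width: 0.309
```

```bash
python3 st.py
```

```text
t 8.2 pressx,y 0.0012 -0.1047 z 0.0152 F x,y,z -1.13 -6.97 3.37 M [-1.208 -0.293  0.071] w 0.309 q [ 0.37  0.88 -0.71  1.64  0.71  0.9   1.37] eff7 -0.02 yaw 3.5609
```

Emit:
drive_tool --steps '[{"linear":[-0.0004,0.0009,0],"rot":[0,0,0],"gripper":-0.6},{"linear":[-0.0004,0.0009,0],"rot":[0,0,0],"gripper":-0.6}]'

```text
clock: 8.37
position: [0.6411, 0.019, 0.0152]
orientation: [0.001, -0.208, 0.978, -0.003]
force: [2.4, -7.0, 3.5]
width: 0.307
```

```bash
python3 st.py
```

```text
t 8.3667 pressx,y 0.0012 -0.1027 z 0.0152 F x,y,z -0.74 -7.32 3.49 M [-1.207 -0.237  0.078] w 0.307 q [ 0.37  0.88 -0.71  1.64  0.71  0.9   1.37] eff7 -0.029 yaw 3.561
```

Emit:
drive_tool --steps '[{"linear":[-0.0004,0.0009,0],"rot":[0,0,0],"gripper":-0.6},{"linear":[-0.0004,0.0009,0],"rot":[0,0,0],"gripper":-0.6}]'

```text
clock: 8.53
position: [0.6403, 0.0208, 0.0152]
orientation: [0.001, -0.208, 0.978, -0.003]
force: [1.7, -5.5, 3.3]
width: 0.308
```

```bash
python3 st.py; python3 look.py 10
```

```text
t 8.5333 pressx,y 0.0012 -0.1008 z 0.0152 F x,y,z -0.69 -5.67 3.28 M [-1.209 -0.349  0.072] w 0.308 q [ 0.37  0.88 -0.71  1.64  0.71  0.9   1.37] eff7 -0.032 yaw 3.5609
clock 8.6333
position [0.64019912 0.02109717 0.01520577]
force [ 1.30950946 -7.02499475  3.55080617]
moment [-1.07686952 -0.29029282  0.02683962]
width 0.3082562244330206
```

View pics/both10.png

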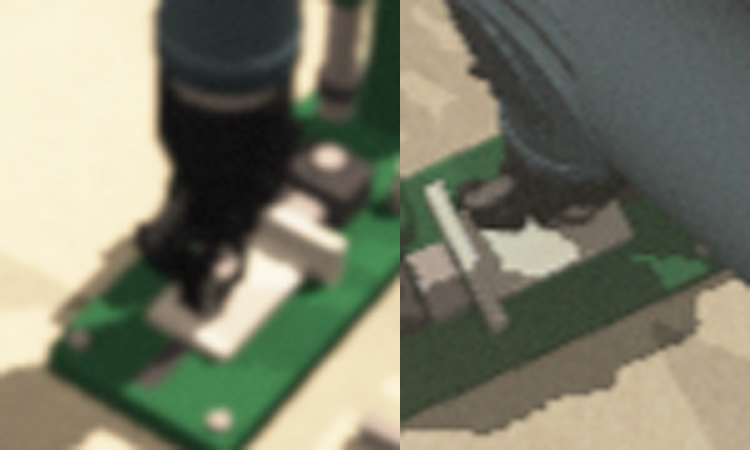

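Nearly at the gauge; continue in 1 mm rows, watching the force.

Emit:
drive_tool --steps '[{"linear":[-0.0004,0.0009,0],"rot":[0,0,0],"gripper":-0.6},{"linear":[-0.0004,0.0009,0],"rot":[0,0,0],"gripper":-0.6}]'

```text
clock: 8.8
position: [0.6395, 0.0225, 0.0152]
orientation: [0.001, -0.208, 0.978, -0.003]
force: [1.3, -6.1, 3.8]
width: 0.305
```

```bash
python3 st.py
```

```text
t 8.8 pressx,y 0.0012 -0.0989 z 0.0152 F x,y,z -1.37 -6.07 3.82 M [-1.262 -0.261  0.072] w 0.305 q [ 0.37  0.88 -0.71  1.64  0.71  0.9   1.36] eff7 -0.033 yaw 3.5609
```

Emit:
drive_tool --steps '[{"linear":[-0.0004,0.0009,0],"rot":[0,0,0],"gripper":-0.6}]'

```text
clock: 8.88
position: [0.6392, 0.0232, 0.0152]
orientation: [0.001, -0.208, 0.978, -0.003]
force: [1.8, -6.9, 2.6]
width: 0.31
```

```bash
python3 st.py
```

```text
t 8.8833 pressx,y 0.0012 -0.0981 z 0.0152 F x,y,z -1.19 -7.02 2.63 M [-1.422 -0.372  0.073] w 0.31 q [ 0.36  0.88 -0.71  1.64  0.71  0.9   1.36] eff7 -0.036 yaw 3.5608
```

Emit:
drive_tool --steps '[{"linear":[-0.0004,0.0009,0],"rot":[0,0,0],"gripper":-0.6}]'

```text
clock: 8.97
position: [0.6388, 0.0239, 0.0152]
orientation: [0.001, -0.208, 0.978, -0.003]
force: [1.9, -7.7, 4.0]
width: 0.309
```

```bash
python3 st.py
```

```text
t 8.9667 pressx,y 0.0012 -0.0973 z 0.0152 F x,y,z -1.45 -7.77 4.01 M [-1.418 -0.351  0.038] w 0.309 q [ 0.36  0.88 -0.71  1.64  0.71  0.9   1.36] eff7 -0.039 yaw 3.5607
```

Emit:
drive_tool --steps '[{"linear":[-0.0004,0.0009,0],"rot":[0,0,0],"gripper":-0.6}]'

```text
clock: 9.05
position: [0.6385, 0.0248, 0.0152]
orientation: [0.001, -0.208, 0.978, -0.003]
force: [1.8, -7.3, 3.2]
width: 0.307
```

```bash
python3 st.py
```

```text
t 9.05 pressx,y 0.0012 -0.0963 z 0.0152 F x,y,z -1.43 -7.39 3.22 M [-1.384 -0.392 -0.006] w 0.307 q [ 0.36  0.88 -0.71  1.64  0.71  0.89  1.36] eff7 -0.039 yaw 3.5607
```

Emit:
drive_tool --steps '[{"linear":[-0.0004,0.0009,0],"rot":[0,0,0],"gripper":-0.6}]'

```text
clock: 9.13
position: [0.6381, 0.0256, 0.0152]
orientation: [0.001, -0.208, 0.978, -0.003]
force: [3.1, -9.3, 2.6]
width: 0.31
```

```bash
python3 st.py
```

```text
t 9.1333 pressx,y 0.0012 -0.0955 z 0.0152 F x,y,z -1.02 -9.7 2.55 M [-2.117 -0.702  0.037] w 0.31 q [ 0.36  0.88 -0.71  1.65  0.71  0.89  1.35] eff7 -0.039 yaw 3.5606
```

Emit:
drive_tool --steps '[{"linear":[-0.0004,0.0009,0],"rot":[0,0,0],"gripper":-0.6}]'

```text
clock: 9.22
position: [0.6381, 0.0255, 0.0152]
orientation: [0.001, -0.208, 0.978, -0.004]
force: [3.2, -10.1, 2.1]
width: 0.31
```

```bash
python3 st.py; python3 look.py 11
```

```text
t 9.2167 pressx,y 0.0012 -0.0955 z 0.0152 F x,y,z -1.32 -10.54 2.06 M [-2.054 -0.803  0.063] w 0.31 q [ 0.36  0.87 -0.71  1.65  0.71  0.89  1.35] eff7 -0.043 yaw 3.5602
clock 9.3167
position [0.63817053 0.02553217 0.01522744]
force [ 3.16993278 -8.45218141  3.0637269 ]
moment [-1.72745974 -0.60962957  0.07695378]
width 0.3086239377765397
```

View pics/both11.png

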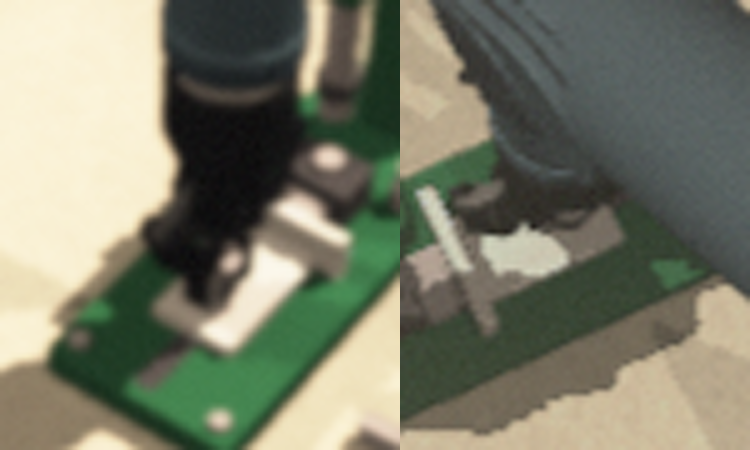

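Emit:
drive_tool --steps '[{"linear":[-0.0004,0.0009,0],"rot":[0,0,0],"gripper":-0.6},{"linear":[0,0,0],"rot":[0,0,0],"gripper":-0.6}]'

```text
clock: 9.48
position: [0.6382, 0.0255, 0.0152]
orientation: [0.001, -0.207, 0.978, -0.004]
force: [3.7, -10.2, 2.4]
width: 0.309
```

```bash
python3 st.py
python3 - <<'E'
import cv2
a=cv2.imread("pics/top_raw11.png")[150:205,255:340];cv2.imwrite("pics/t11.png",cv2.convertScaleAbs(cv2.resize(a,None,fx=8,fy=8,interpolation=cv2.INTER_CUBIC),alpha=1.8,beta=15))
E
```

```text
t 9.4833 pressx,y 0.0012 -0.0955 z 0.0152 F x,y,z -0.83 -10.87 2.44 M [-2.026 -0.74   0.053] w 0.309 q [ 0.36  0.87 -0.71  1.65  0.71  0.89  1.35] eff7 -0.091 yaw 3.5595
```

View pics/t11.png

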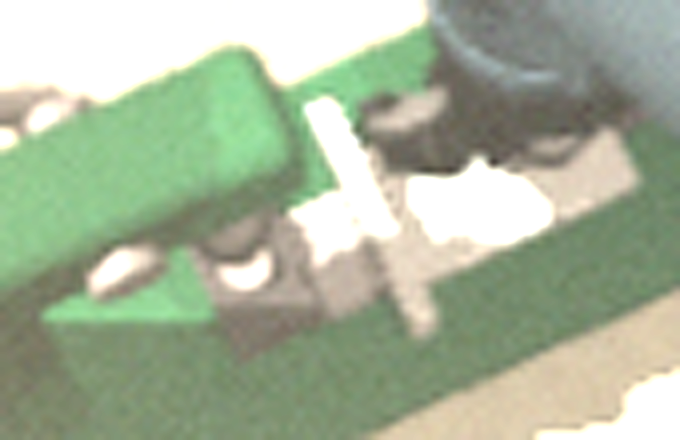

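Emit:
drive_tool --steps '[{"linear":[0,0,0],"rot":[0,0,0],"gripper":-0.7},{"linear":[0,0,0],"rot":[0,0,0],"gripper":-0.7}]' --squeeze 70

```text
clock: 9.65
position: [0.6381, 0.0255, 0.0153]
orientation: [0.001, -0.207, 0.978, -0.004]
force: [4.1, -10.5, 4.2]
width: 0.299
```

```bash
python3 st.py
```

```text
t 9.65 pressx,y 0.0012 -0.0955 z 0.0153 F x,y,z -0.58 -11.22 4.18 M [-2.088 -0.663  0.076] w 0.299 q [ 0.36  0.87 -0.71  1.65  0.71  0.89  1.35] eff7 -0.072 yaw 3.5594
```

Emit:
drive_tool --steps '[{"linear":[0,0,0],"rot":[0,0,-0.1],"gripper":-0.7},{"linear":[0,0,0],"rot":[0,0,-0.1],"gripper":-0.7}]'

```text
clock: 9.82
position: [0.6382, 0.0253, 0.0153]
orientation: [0.002, -0.106, 0.994, -0.004]
force: [4.0, -10.6, 3.0]
width: 0.301
```

```bash
python3 st.py
```

```text
t 9.8167 pressx,y 0.0012 -0.0957 z 0.0153 F x,y,z -0.72 -11.29 2.97 M [-2.133 -0.77   0.112] w 0.301 q [ 0.33  0.86 -0.67  1.65  0.67  0.87  1.17] eff7 1.494 yaw 3.3548
```

Emit:
drive_tool --steps '[{"linear":[0,0,0],"rot":[0,0,-0.1],"gripper":-0.7},{"linear":[0,0,0],"rot":[0,0,-0.1],"gripper":-0.7}]'

```text
clock: 9.98
position: [0.6383, 0.0251, 0.0154]
orientation: [0.002, -0.006, 1.0, -0.004]
force: [3.7, -10.3, 0.2]
width: 0.303
```

```bash
python3 st.py
```

```text
t 9.9833 pressx,y 0.0012 -0.0959 z 0.0154 F x,y,z -0.91 -10.88 0.22 M [-2.201 -0.836  0.122] w 0.303 q [ 0.31  0.84 -0.63  1.65  0.63  0.86  1.  ] eff7 1.296 yaw 3.1544
```

Emit:
drive_tool --steps '[{"linear":[0,0,0],"rot":[0,0,-0.1],"gripper":-0.7},{"linear":[0,0,0],"rot":[0,0,-0.1],"gripper":-0.7}]'

```text
clock: 10.15
position: [0.6382, 0.0249, 0.0154]
orientation: [0.002, 0.093, 0.996, -0.004]
force: [4.1, -11.0, 1.3]
width: 0.301
```

```bash
python3 st.py
```

```text
t 10.15 pressx,y 0.001 -0.0961 z 0.0154 F x,y,z -0.79 -11.69 1.3 M [-2.279 -0.832  0.031] w 0.301 q [ 0.28  0.83 -0.58  1.65  0.59  0.84  0.83] eff7 1.285 yaw 2.9544
```

Emit:
drive_tool --steps '[{"linear":[0,0,0],"rot":[0,0,-0.1],"gripper":-0.7},{"linear":[0,0,0],"rot":[0,0,-0.1],"gripper":-0.7}]'

```text
clock: 10.32
position: [0.6382, 0.0247, 0.0154]
orientation: [0.003, 0.192, 0.981, -0.004]
force: [3.9, -11.5, 0.5]
width: 0.304
```

```bash
python3 st.py
```

```text
t 10.3167 pressx,y 0.0009 -0.0963 z 0.0154 F x,y,z -1.22 -12.08 0.48 M [-2.34  -0.81   0.099] w 0.304 q [ 0.25  0.82 -0.54  1.65  0.55  0.82  0.66] eff7 1.276 yaw 2.7543
```

Emit:
drive_tool --steps '[{"linear":[0,0,0],"rot":[0,0,-0.1],"gripper":-0.7},{"linear":[0,0,0],"rot":[0,0,-0.1],"gripper":-0.7}]'

```text
clock: 10.48
position: [0.6381, 0.0245, 0.0154]
orientation: [0.003, 0.289, 0.957, -0.003]
force: [3.4, -11.4, 1.4]
width: 0.303
```

```bash
python3 st.py; python3 look.py 12
```

```text
t 10.4833 pressx,y 0.0007 -0.0964 z 0.0154 F x,y,z -1.66 -11.78 1.42 M [-2.439 -0.738  0.104] w 0.303 q [ 0.22  0.81 -0.49  1.66  0.5   0.81  0.49] eff7 1.267 yaw 2.5543
clock 10.5833
position [0.63807901 0.02448229 0.01532029]
force [  3.50370995 -11.80292225   1.80663771]
moment [-2.42473165 -0.82379221 -0.08541123]
width 0.29659378888273624
```

View pics/both12.png

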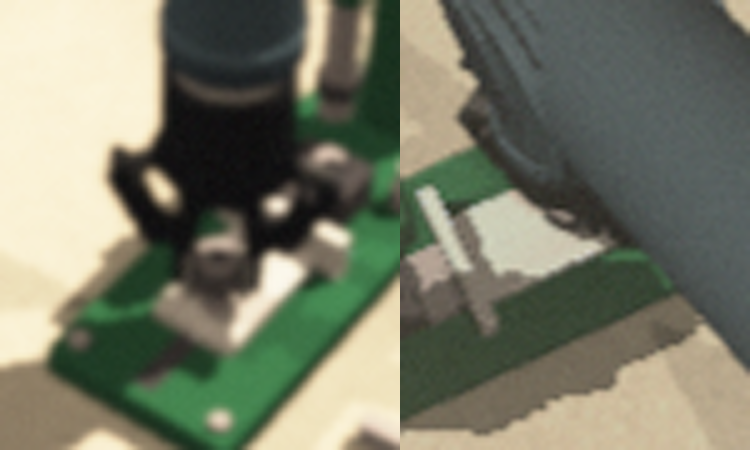

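Emit:
drive_tool --steps '[{"linear":[0,0,0],"rot":[0,0,-0.1],"gripper":-0.7},{"linear":[0,0,0],"rot":[0,0,-0.1],"gripper":-0.7}]'

```text
clock: 10.75
position: [0.6379, 0.0243, 0.0153]
orientation: [0.003, 0.383, 0.924, -0.003]
force: [4.0, -13.1, 2.1]
width: 0.302
```

```bash
python3 st.py
```

```text
t 10.75 pressx,y 0.0005 -0.0965 z 0.0153 F x,y,z -1.78 -13.58 2.06 M [-2.497 -0.687  0.079] w 0.302 q [ 0.19  0.8  -0.45  1.66  0.46  0.79  0.32] eff7 1.429 yaw 2.3546
```

Emit:
drive_tool --steps '[{"linear":[0,0,0],"rot":[0,0,-0.1],"gripper":-0.7}]'

```text
clock: 10.83
position: [0.6379, 0.0243, 0.0154]
orientation: [0.003, 0.429, 0.903, -0.003]
force: [3.3, -12.8, 1.1]
width: 0.302
```

```bash
python3 st.py
```

```text
t 10.8333 pressx,y 0.0004 -0.0965 z 0.0154 F x,y,z -2.25 -13.01 1.06 M [-2.521 -0.691  0.032] w 0.302 q [ 0.18  0.79 -0.42  1.66  0.44  0.79  0.24] eff7 1.268 yaw 2.2542
```

Emit:
drive_tool --steps '[{"linear":[0,0,0],"rot":[0,0,-0.1],"gripper":-0.7}]'

```text
clock: 10.92
position: [0.6378, 0.0242, 0.0154]
orientation: [0.004, 0.474, 0.881, -0.003]
force: [3.3, -12.6, 1.5]
width: 0.301
```

```bash
python3 st.py
```

```text
t 10.9167 pressx,y 0.0003 -0.0966 z 0.0154 F x,y,z -2.18 -12.84 1.53 M [-2.589 -0.639  0.091] w 0.301 q [ 0.16  0.79 -0.4   1.66  0.41  0.78  0.15] eff7 1.252 yaw 2.1541
```

Emit:
drive_tool --steps '[{"linear":[0,0,0],"rot":[0,0,-0.1],"gripper":-0.7}]'

```text
clock: 11.0
position: [0.6377, 0.0241, 0.0153]
orientation: [0.004, 0.517, 0.856, -0.003]
force: [2.4, -13.2, 2.1]
width: 0.303
```

```bash
python3 st.py
```

```text
t 11.0 pressx,y 0.0002 -0.0966 z 0.0153 F x,y,z -3.33 -12.99 2.1 M [-2.578 -0.618  0.018] w 0.303 q [ 0.15  0.78 -0.38  1.66  0.39  0.77  0.07] eff7 1.247 yaw 2.0542
```

Emit:
drive_tool --steps '[{"linear":[0,0,0],"rot":[0,0,-0.1],"gripper":-0.7}]'

```text
clock: 11.08
position: [0.6376, 0.0241, 0.0153]
orientation: [0.004, 0.559, 0.829, -0.003]
force: [2.9, -12.8, 1.5]
width: 0.305
```

```bash
python3 st.py
```

```text
t 11.0833 pressx,y 0.0001 -0.0966 z 0.0153 F x,y,z -2.69 -12.87 1.48 M [-2.643 -0.495  0.066] w 0.305 q [ 0.13  0.78 -0.35  1.66  0.37  0.77 -0.01] eff7 1.244 yaw 1.9542
```

Emit:
drive_tool --steps '[{"linear":[0,0,0],"rot":[0,0,-0.1],"gripper":-0.7}]'

```text
clock: 11.17
position: [0.6375, 0.024, 0.0154]
orientation: [0.004, 0.6, 0.8, -0.003]
force: [2.7, -12.4, 1.5]
width: 0.302
```

```bash
python3 st.py
```

```text
t 11.1667 pressx,y -0.0 -0.0966 z 0.0154 F x,y,z -2.67 -12.37 1.47 M [-2.666 -0.513  0.063] w 0.302 q [ 0.11  0.77 -0.33  1.66  0.34  0.76 -0.1 ] eff7 1.24 yaw 1.8542
```

Emit:
drive_tool --steps '[{"linear":[0,0,0],"rot":[0,0,-0.1],"gripper":-0.7}]'

```text
clock: 11.25
position: [0.6374, 0.024, 0.0153]
orientation: [0.004, 0.639, 0.769, -0.002]
force: [2.9, -11.9, 1.8]
width: 0.304
```

```bash
python3 st.py
```

```text
t 11.25 pressx,y -0.0001 -0.0966 z 0.0153 F x,y,z -2.29 -11.97 1.78 M [-2.568 -0.507  0.18 ] w 0.304 q [ 0.1   0.77 -0.3   1.66  0.32  0.76 -0.18] eff7 1.129 yaw 1.7543
```

Emit:
drive_tool --steps '[{"linear":[0,0,0],"rot":[0,0,-0.1],"gripper":-0.7}]'

```text
clock: 11.33
position: [0.6373, 0.024, 0.0153]
orientation: [0.004, 0.677, 0.736, -0.002]
force: [1.8, -12.8, 2.2]
width: 0.302
```

```bash
python3 st.py
```

```text
t 11.3333 pressx,y -0.0002 -0.0965 z 0.0153 F x,y,z -3.63 -12.37 2.18 M [-2.691 -0.39   0.245] w 0.302 q [ 0.08  0.77 -0.28  1.67  0.3   0.75 -0.26] eff7 1.049 yaw 1.6547
```

Emit:
drive_tool --steps '[{"linear":[0,0,0],"rot":[0,0,-0.06],"gripper":-0.7}]'

```text
clock: 11.42
position: [0.6372, 0.024, 0.0153]
orientation: [0.004, 0.699, 0.716, -0.002]
force: [2.3, -12.0, 2.3]
width: 0.299
```

```bash
python3 st.py
```

```text
t 11.4167 pressx,y -0.0003 -0.0965 z 0.0153 F x,y,z -2.82 -11.85 2.31 M [-2.708 -0.437  0.285] w 0.299 q [ 0.07  0.76 -0.26  1.67  0.28  0.75 -0.31] eff7 0.055 yaw 1.5948
```

Emit:
drive_tool --steps '[{"linear":[0,0,0],"rot":[0,0,-0.05],"gripper":-0.7}]'

```text
clock: 11.5
position: [0.6372, 0.024, 0.0153]
orientation: [0.004, 0.716, 0.699, -0.002]
force: [2.7, -12.4, 2.5]
width: 0.304
```

```bash
python3 st.py
```

```text
t 11.5 pressx,y -0.0003 -0.0965 z 0.0153 F x,y,z -2.71 -12.41 2.48 M [-2.676 -0.393  0.34 ] w 0.304 q [ 0.06  0.76 -0.25  1.67  0.27  0.75 -0.35] eff7 0.144 yaw 1.5468
```

Emit:
drive_tool --steps '[{"linear":[0,0,0],"rot":[0,0,0],"gripper":-0.7},{"linear":[0,0,0],"rot":[0,0,0],"gripper":-0.7}]'

```text
clock: 11.67
position: [0.6371, 0.024, 0.0153]
orientation: [0.004, 0.715, 0.699, -0.002]
force: [2.1, -13.6, 3.4]
width: 0.302
```

```bash
python3 st.py
```

```text
t 11.6667 pressx,y -0.0003 -0.0965 z 0.0153 F x,y,z -3.69 -13.21 3.43 M [-2.638 -0.408  0.115] w 0.302 q [ 0.06  0.76 -0.25  1.67  0.27  0.75 -0.35] eff7 -0.166 yaw 1.5493
```

Emit:
drive_tool --steps '[{"linear":[0.0002,-0.0005,0],"rot":[0,0,0],"gripper":-0.2},{"linear":[0,0,0],"rot":[0,0,0],"gripper":0.0},{"linear":[0,0,0],"rot":[0,0,0],"gripper":0.2},{"linear":[0,0,0],"rot":[0,0,0],"gripper":0.3},{"linear":[0,0,0],"rot":[0,0,0],"gripper":0.3},{"linear":[0,0,0],"rot":[0,0,0],"gripper":0.3}]'

```text
clock: 12.17
position: [0.6355, 0.0324, 0.0149]
orientation: [-0.0, 0.713, 0.701, 0.0]
force: [-0.0, 0.5, 0.4]
width: 0.649
```

```bash
python3 st.py; python3 look.py 13
```

```text
t 12.1667 pressx,y 0.0016 -0.0882 z 0.0149 F x,y,z 0.17 0.48 0.36 M [ 0.015 -0.01   0.066] w 0.649 q [ 0.06  0.76 -0.26  1.67  0.27  0.75 -0.34] eff7 -0.001 yaw 1.5545
clock 12.2667
position [0.63546112 0.03209805 0.01485225]
force [-0.43439282  0.48410035 -1.13798365]
moment [0.00922811 0.06772767 0.02158889]
width 0.6487951472964045
```

View pics/both13.png

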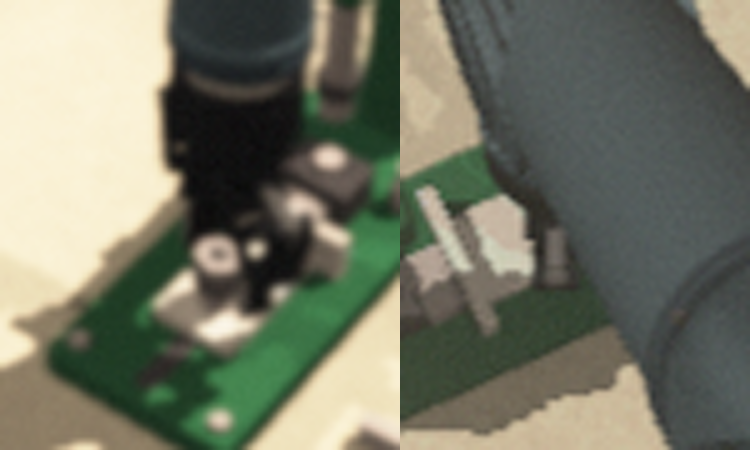

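Emit:
drive_tool --steps '[{"linear":[0,0,0.01],"rot":[0,0,0],"gripper":0.3},{"linear":[0,0,0.02],"rot":[0,0,0],"gripper":0.3},{"linear":[0,0,0.03],"rot":[0,0,0],"gripper":0.3},{"linear":[0,0,0.03],"rot":[0,0,0],"gripper":0.3},{"linear":[0,-0.02,0.03],"rot":[0,0,0],"gripper":0.3},{"linear":[0,-0.03,0.02],"rot":[0,0,0],"gripper":0.3},{"linear":[0,-0.04,0.01],"rot":[0,0,0],"gripper":0.3},{"linear":[0,-0.04,0.0],"rot":[0,0,0],"gripper":0.3}]'

```text
clock: 12.93
position: [0.6377, -0.0986, 0.1694]
orientation: [0.002, 0.712, 0.702, 0.002]
force: [1.0, -1.3, 0.1]
width: 0.653
```

Emit:
drive_tool --steps '[{"linear":[0,-0.04,0],"rot":[0,0,0],"gripper":0.3},{"linear":[0,-0.04,0],"rot":[0,0,0],"gripper":0.3},{"linear":[0,-0.04,0],"rot":[0,0,0],"gripper":0.3},{"linear":[0,-0.04,0],"rot":[0,0,0],"gripper":0.3},{"linear":[0,0,0],"rot":[0,0,0],"gripper":0.3},{"linear":[0,0,0],"rot":[0,0,0],"gripper":0.3}]'

```text
clock: 13.43
position: [0.6344, -0.2623, 0.1653]
orientation: [0.001, 0.715, 0.699, -0.001]
force: [-0.4, 0.1, 0.4]
width: 0.651
```

```bash
python3 st.py; python3 look.py 14
python3 - <<'E'
import cv2
a=cv2.imread("pics/top_raw14.png")[130:230,220:370];b=cv2.imread("pics/scene_raw14.png")[125:265,295:405]
cv2.imwrite("pics/t14.png",cv2.convertScaleAbs(cv2.resize(a,None,fx=5.3,fy=5.3,interpolation=cv2.INTER_CUBIC),alpha=1.4,beta=10))
cv2.imwrite("pics/s14.png",cv2.resize(b,None,fx=4.2,fy=4.2,interpolation=cv2.INTER_CUBIC))
E
```

```text
t 13.4333 pressx,y -0.1214 -0.3559 z 0.1653 F x,y,z -0.33 0.31 0.39 M [ 0.052 -0.006 -0.009] w 0.651 q [ 0.49  0.65 -0.26  1.45  0.18  1.07  0.17] eff7 0.143 yaw 1.548
clock 13.5333
position [ 0.6357477  -0.25687561  0.16535264]
force [ 0.36180295  0.99986516 -0.09615427]
moment [ 0.04584166 -0.07269486  0.02822619]
width 0.6484733197781509
```

View pics/t14.png

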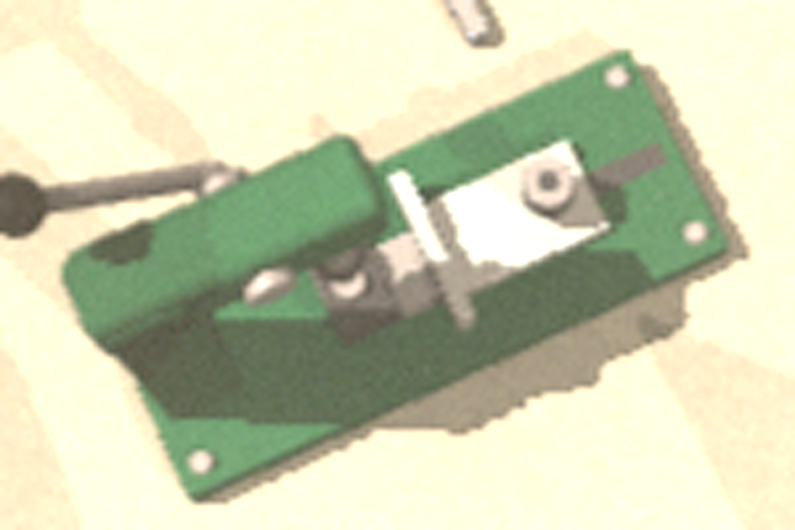

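View pics/s14.png

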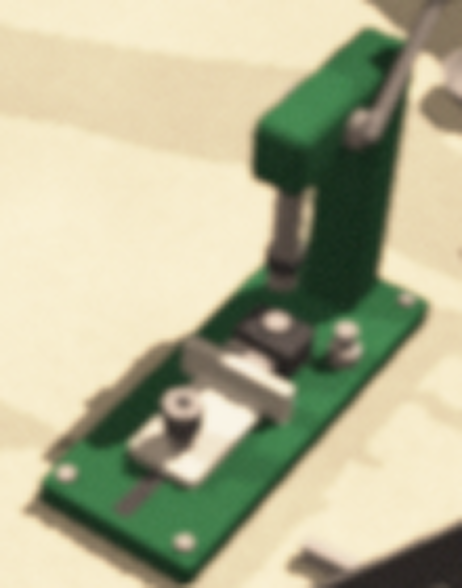

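Run:
```python
from h import *
t=tri(tc((548,183)),sc((184,402)));print(t.x,t.fun)
p=t.x-[.5975,.112,0];print(p@[.91,.414,0],p@[-.414,.91,0])
from workcell import r
r.sign_off()
```

```text
[0.63751207 0.02369333 0.07410801] [-0.36047947 -0.17652344 -0.40383574  0.0395948 ]
-0.00014797800894410934 -0.0969240685210074
the job is handed in; nothing more can be done
```

The fence is up against the gauge block, the block is flush against the anvil, and the thumbscrew is tightened snug. I've handed the job in, at about 13.5 s on the robot's clock.

- **Slide:** I gripped the screw head and moved the carriage along until it stopped dead. The push had risen from about 6–7 N while sliding to about 10 N, and more commanded travel gave no motion. I held it there (10–13 N) while tightening.
- **Tightening:** I turned the screw about 2.0 rad clockwise in one grasp. Light drag held for about 1.7 rad, then the torque stepped up. I stopped at a measured 0.34 N m, about 0.27 rad past seating, inside the 0.25–0.45 N m band. The moment reading has about 0.04 N m of noise. The reading fell once I stopped turning, as it had at an earlier pause.
- **Final check:** After I released and backed away, both cameras show fence, block and anvil in contact. The screw axis measures press y −97 mm against the ideal −98 mm, which is within calibration error. The bystanders in the last close-up views look unmoved; I did not check the others.

**What disagreed:** The cameras showed the fingertips about 35 mm farther back (higher) than the stated tool geometry and measured tool position implied. I trusted the cameras and came down in small, force-watched steps. The jaws closed at the head's width, which confirmed the grip. When the jaws opened, the arm sprang about 8 mm sideways; the measured force there was near zero, and the carriage stayed put.

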